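Open the tight red-lidded topping jar

ROBOT

A 6-joint arm with a two-finger parallel gripper is mounted at the origin on the work surface. World frame = base frame: x ahead of the robot, y to its left, z up, the work surface at z = 0. Lengths are in m, angles in degrees, forces in N, time in s.
With the tool pointing down it reaches from about 0.325 to 0.9 m from the base axis. Payload 6.1 kg.
Tool frame: the origin (TCP) lies midway between the tips of the shut fingers; the grasp point (between the pads) lies 19 mm behind it; z points along the fingers, y is the line along which they close (so a half turn about z gives the same grasp; the last joint's range is limited). The gripper opens to 85 mm and grips with 20 to 120 N. Pads are 22 mm wide; open, the fingers measure 114 mm over their backs; the gripper's body (76 mm by 85 mm) begins 54 mm behind the grasp point. The pads swing forward as they close: fully open they stand 13 mm farther back than shut.
Start: joints at [57.519, 12.628, 87.462, -0, 79.91, -7.225], TCP at [0.267, 0.565, 0.231] pointing down, gripper open.
Joint ranges: [-170.65, 170.65], [-52.31, 119.04], [5.05, 147.46], [-71.25, 251.25], [11.57, 151.72], [-153.62, 153.62]. Speed limits (degrees/s): [147.25, 147.25, 172.46, 180, 180, 180].

INTERFACE

Orientations are given as [roll, pitch, yaw] about the fixed x, y, z axes, in that order (R = Rz(yaw) Ry(pitch) Rx(roll)).
In Python, from rig import * gives the robot as it stands.
- The arm moves only by the tool apply_moves, never from a script. Its argument "targets" is a list that holds one entry, the list of rows, each a list of 7 numbers: the finger opening in cm, from 0 to 8.54, then the shift along the tool's x, y, z in cm, then the turn, a rotation vector about the tool's x, y, z in rad. A call has 1 to 12 rows; each row shifts and turns the commanded pose from where the row before left it, along the tool's axes as they then stand; what a row does not reach is not made up. A row lasts 1/12 s, in which the tool goes at most 41.7 mm and 7.16 degrees, less where a joint would pass 70% of its speed; a pose out of reach is approached as far as the arm can. A call is refused whole if a number of a shift passes 4.17 or a number of a turn 0.125, either way. A call with a gripper value outside its range is refused whole. The fingers move at their own pace and stop on an object; the grip force is fixed at half the most. Time passes only in rows, so rows that do not move let the fingers close. It gives the time, the measured TCP pose, the force, the opening and the grip force at its end, in the units of the state.
- read_state(): the state, without advancing time (a new reading comes with each control period).
- capture(name): name is "scene" or "top" or "wrist"; returns the picture (384x512x3 uint8, red, green, blue); there is no depth.
- camera_info(name): a dict with "fx", "fy", "cx", "cy" (pixels), "origin" and "attitude" of the camera in the world. Camera axes: x right, y up, looking along -z (the intrinsics and any distortion apply to the point x, -y, -z); pixel columns grow to the right and rows downward; lengths in m; the calibration is good to about 2 mm. A picture is of the moment at which its call begins: read the wrist's pose just before it. camera_info takes no time and is no camera call; for the wrist camera it gives the pose at the moment of the call.
- hand_in(): hands the job in; it is judged then, once.
The state is a dict: "clock": time; "q": joint angles; "joint_vel": joint speeds; "joint_efforts": joint torques, N m; "position": TCP position; "eef_rot": TCP orientation; "ft_force": force on the tool from outside, world axes, zero at the start; "wrist_torque": the same for the moment, N m; "gripper_width": opening from 0.0 (shut) to 1.0 (fully open); "gripper_force": force on a finger pad.
Only numpy, scipy, OpenCV 4.12 (cv2) and the standard library are available. Lean on these libraries where they do the work, as an engineer would, in place of code of your own. Each camera call takes 0.05 s, during which the arm holds its last target. There are 200 camera calls.

TASK

Open the jar with the red screw lid that stands in the steel jar rack: the lid is on tight, so break it loose and unscrew it, regripping as often as it takes, until it lifts off, while the jar stays standing in its place in the rack. Set the lid down (do not drop it) on the floor of the small aluminium sheet pan, flat with its top up, and leave the other two jars, the dough scraper and the steel bowl where they are.

Things in the scene. Friction and masses are not known exactly. Their poses are not given: they have to be found in the camera images.
- lid: Red ribbed plastic screw lid on the jar, round, 62 mm across, 24 mm high, 70 g. Origin at its centre: on its axis, half-way up (12 mm under its top); z up along its axis. It can be gripped at any yaw. Closed, its lower edge is 7 mm above the top of the jar's shoulder cone and 19 mm above the top of the jar's square body.
- lid_top (a point): Centre of the lid's top face. How it turns: counterclockwise seen from above loosens; it rises 1.1 mm per rad (7 mm a turn). Tight at first: a sprung seal pushes it up against the thread with 20 to 25 N, so the first 0.4 to 1.7 rad take up to 0.8 N m (grip with 50 N or more or the fingers slip round it); then it turns easily.
- jar_mouth (a point): Centre of the jar's rim, 130 mm above its foot, under the closed lid. The lid comes free after about half a turn to a full turn of loosening (3 to 6.1 rad, hidden, differs each time). Until then the thread holds it with about 2 mm of up-and-down play; pulling on lifts or tips the jar (3 N or more felt; the free lid weighs 0.7 N). The neck reaches 20 mm up into the lid.
- jar: Opaque white plastic jar with a red band: square body 80 x 80 x 92 mm, a round shoulder cone (74 mm wide at its foot, 52 mm at its top, 104 mm up), a threaded neck 53 mm across; 0.6 to 0.9 kg. Loose, in a square cut-out of the rack that stops it turning beyond about 3 degrees. Origin: centre of its foot, z up. Closed, the lid's centre is 123.5 to 125.5 mm above it.
- rack: Stainless jar rack fixed to the bench, 112 x 336 x 52 mm: a base sheet 4 mm thick on which the jars stand, and a deck 46 to 50 mm up with three square cut-outs (84 mm) in a row along its y, centres 110 mm apart, the middle one at the rack's centre. Origin: centre of its underside; x across, y along the row, z up.
- pan: Small aluminium sheet pan fixed on the bench, 243 x 173 mm over its rolled rim (long side along its x), rim 26 mm high, flat floor 226 x 156 mm whose upper face is 2 mm above the origin. Empty. Origin: centre of its underside, z up.
- jar_blue: Bystander: the same jar, blue band and blue lid (136 mm high in all), standing in another cut-out of the rack. Origin: centre of its foot.
- jar_yellow: Bystander: the same jar, yellow band and yellow lid, standing in another cut-out of the rack. Origin: centre of its foot.
- scraper: Bystander: dough scraper lying flat on the bench, steel blade 150 mm wide with a black handle 22 mm thick, about 95 mm front to back. Origin on the bench under its middle.
- bowl: Bystander: small steel bowl, 120 mm across the rim, 55 mm high, standing on the bench. Origin: centre of its foot.
Not all that is in view belongs to the job. Several things have the shape of the lid; the one meant has the colours described above.

How it is judged (in metres and radians):
On the way, in this order (a step that is already met when the one before it is completed fails the run):
1. the red lid is lifted clear off the neck while the jar stands seated in the rack (z of lid in the frame of jar above 0.15 m and z of jar in the frame of rack between 0.001 and 0.008 m and angle between jar's own z axis and vertical below 0.06 rad), for 0.1 s.
2. the lid is set down on the floor of the pan with the fingers still on it (contact force between the fingers and lid above 0.3 N and z of lid in the frame of pan below 0.022 m and x of lid in the frame of pan between -0.095 and 0.095 m and y of lid in the frame of pan between -0.06 and 0.06 m).
At the end, for the whole second after the job is handed in: The red lid lies flat, top up (within 0.1 rad), at rest on the floor of the pan (its centre within 95 mm along and 60 mm across of the pan's centre); the open jar stands upright (within 0.06 rad) on the base of the rack in its own cut-out, its foot within 4 mm of the base sheet (x of lid in the frame of pan between -0.095 and 0.095 m and y of lid in the frame of pan between -0.06 and 0.06 m and z of lid in the frame of pan below 0.018 m and angle between lid's own z axis and vertical below 0.1 rad and linear speed of lid below 0.02 m/s and z of jar in the frame of rack between 0.001 and 0.008 m and angle between jar's own z axis and vertical below 0.06 rad and distance of jar from where it was at the start of the episode below 0.015 m); the robot touches nothing.
It fails at once if the jar is pulled up out of its seat by more than 20 mm, or tipped by more than 0.2 rad (z of jar in the frame of rack above 0.024 m or angle between jar's own z axis and vertical above 0.2 rad).
It fails at once if another jar, the scraper or the bowl is moved by more than 20 mm (distance of any of jar_blue, jar_yellow, scraper, bowl from where it was at the start of the episode above 0.02 m).
It also fails if it takes over 67 s, if anything falls off the work surface, if the arm or the gripper's body presses on something with over 40 N, if the wrist force passes 120 N, or if a joint passes its speed limit or range.

## Working session

There is one attempt and no reset: what is moved stays moved. The work goes in short steps, Python scripts to look and compute and a tool call to move; the robot and the scene stay as the last step left them, time stands still between calls to the robot, and variables do not carry over. Pictures are saved under pics/ and viewed, at most 10 in all, crops included, and the job is handed in when it is done.

Besides the shell and the picture viewer there is one more tool, called after "Call:" as name(argument=value, ...) on one line, values as JSON. apply_moves: Moves the arm, as the interface text tells. Its arguments: {"type":"object","properties":{"targets":{"type":"array","items":{"type":"array","items":{"type":"array","items":{"type":"number"}}}}},"required":["targets"]}

```bash
ls; mkdir -p pics
python3 - <<'E'
from rig import *
import cv2,numpy as np
print(read_state())
ims=[]
for n in("scene","top"):
    print(n,camera_info(n)); im=capture(n); cv2.imwrite(f"pics/{n}0.png",im[:,:,::-1])
print(camera_info("wrist"))
E
```

```text
pics
{'clock': 0.0, 'q': array([ 5.75201408e+01,  1.26749222e+01,  8.75264238e+01, -8.63600524e-04,
        7.99092136e+01, -7.22640489e+00]), 'joint_vel': array([-0.01307467, -0.04611267,  0.02053486,  0.01917354,  0.14803438,
       -0.04966161]), 'joint_efforts': array([-8.86946636e-04, -4.96894705e+01, -3.89404678e+01,  2.94484300e-05,
        1.09181579e-02, -3.11302664e-07]), 'position': array([0.26633452, 0.56474458, 0.2301966 ]), 'eef_rot': array([-1.79890212e+02, -1.30641448e-02,  1.54746685e+02]), 'ft_force': array([0.02073692, 0.38579809, 0.23043297]), 'wrist_torque': array([0.01665877, 0.0540417 , 0.02900662]), 'gripper_force': 0.0, 'gripper_width': 1.001541113495722}
scene {'fx': 456.98496795999085, 'fy': 456.98496795999085, 'cx': 252.80228894815914, 'cy': 196.02059130079886, 'origin': array([1.36903554, 0.09988763, 1.03313484]), 'attitude': array([40.89314306, -0.96050499, 97.46062978])}
top {'fx': 406.80033659606477, 'fy': 406.80033659606477, 'cx': 253.80894649146884, 'cy': 187.67073334483032, 'origin': array([ 0.46653085, -0.01573826,  0.93352555]), 'attitude': array([  7.26754006,   1.89528439, -89.02504433])}
{'fx': 325.5267632714127, 'fy': 325.5267632714127, 'cx': 257.42576438224114, 'cy': 193.1837377460359, 'origin': array([0.19025381, 0.6019987 , 0.37257536]), 'attitude': array([-1.90482018e+01,  6.28809294e-02,  6.47547793e+01])}
```

View pics/scene0.png

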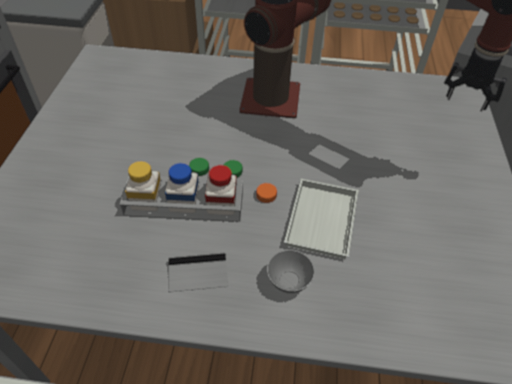

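View pics/top0.png

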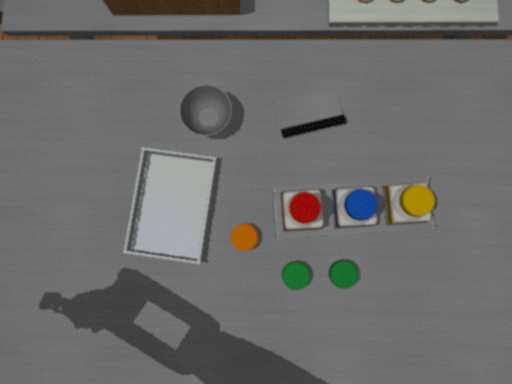

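The scene view shows the red lid at about (220,176), at the end of the rack beside the blue one, with the pan at (322,218) and the bowl at (290,272). In the top view the red lid is at (305,207), the blue at (361,205) and the pan centre at about (172,206). The orange and green discs are decoys.

```bash
cat > h.py <<'E'
from rig import *
import cv2,numpy as np
from scipy.spatial.transform import Rotation as R
def ray(ci,uv,z):
    uv=np.atleast_2d(uv).astype(float)
    d=np.c_[(uv[:,0]-ci["cx"])/ci["fx"],-(uv[:,1]-ci["cy"])/ci["fy"],-np.ones(len(uv))]
    d=R.from_euler("xyz",ci["attitude"],degrees=True).apply(d); o=ci["origin"]
    return (o+d*((z-o[2])/d[:,2])[:,None])
def mask(im,h0,h1,s=120,v=50):
    a=cv2.cvtColor(im,cv2.COLOR_RGB2HSV); a[...,0]=(a[...,0].astype(int)+20)%180
    return cv2.inRange(a,(h0+20,s,v),(h1+20,255,255))
def blobs(m,amin=60):
    c,_=cv2.findContours(m,cv2.RETR_EXTERNAL,cv2.CHAIN_APPROX_NONE)
    return sorted([x for x in c if cv2.contourArea(x)>amin],key=cv2.contourArea)[::-1]
E
python3 - <<'E'
from h import *
for n in("top","scene"):
    ci=camera_info(n); im=cv2.imread(f"pics/{n}0.png")[:,:,::-1].copy()
    for c,(a,b) in dict(red=(-8,4),blue=(100,125),yel=(20,32)).items():
        for k in blobs(mask(im,a,b,150,100 if n=="top" else 120))[:2]:
            P=ray(ci,k[:,0,:],.1405)[:,:2].astype(np.float32)
            (x,y),r=cv2.minEnclosingCircle(P); print(n,c,cv2.boundingRect(k),cv2.contourArea(k),"xy",np.round((x,y,r),4))
ci=camera_info("top"); im=cv2.imread("pics/top0.png")
g=cv2.cvtColor(im,cv2.COLOR_BGR2GRAY); m=(g>150).astype(np.uint8)*255; m[:140]=0;m[270:]=0;m[:,:110]=0;m[:,230:]=0
k=blobs(m)[0]; box=cv2.boxPoints(cv2.minAreaRect(k)); print(box)
P=ray(ci,box,.002); print(P.round(4),P.mean(0),[np.linalg.norm(P[i]-P[i-1]) for i in range(4)])
E
```

```text
top red (290, 193, 31, 30) 684.5 xy [ 0.5301 -0.0877  0.03  ]
top blue (346, 190, 32, 30) 705.5 xy [ 0.538  -0.1963  0.0308]
top yel (402, 185, 33, 31) 763.0 xy [ 0.5463 -0.3047  0.0328]
scene red (210, 166, 21, 15) 227.0 xy [ 0.5313 -0.0844  0.0287]
scene blue (169, 164, 22, 15) 222.5 xy [ 0.5404 -0.1932  0.0287]
scene yel (129, 162, 22, 16) 238.5 xy [ 0.5502 -0.3019  0.0294]
[[123.6692  252.1975 ]
 [139.69836 145.71803]
 [214.95004 157.04625]
 [198.92087 263.5257 ]]
[[0.4322 0.3125 0.002 ]
 [0.6813 0.2886 0.002 ]
 [0.6559 0.1093 0.002 ]
 [0.41   0.1386 0.002 ]] [0.54486382 0.21222446 0.002     ] [np.float64(0.17527514563939525), np.float64(0.25022064982902964), np.float64(0.18106283914860194), np.float64(0.24764203335794804)]
```

Call:
apply_moves(targets=[[[8.54,-2.87,-2.65,0,0,0,0],[8.54,-2.87,-2.65,0,0,0,0],[8.54,-2.87,-2.65,0,0,0,0],[8.54,-2.87,-2.65,0,0,0,0],[8.54,-2.87,-2.65,0,0,0,0],[8.54,-2.87,-2.65,0,0,0,0],[8.54,-2.87,-2.65,0,0,0,0],[8.54,-2.87,-2.65,0,0,0,0],[8.54,-2.87,-2.65,0,0,0,0],[8.54,-2.87,-2.65,0,0,0,0],[8.54,-2.87,-2.65,0,0,0,0],[8.54,-2.87,-2.65,0,0,0,0]]])

```text
clock: 1.1
position: [0.4425, 0.1289, 0.2311]
eef_rot: [180.0, -0.0, 154.8]
ft_force: [1.0, 0.3, -0.8]
gripper_width: 1.001
gripper_force: 0.0
```

Call:
apply_moves(targets=[[[8.54,-2.87,-2.65,0,0,0,0],[8.54,-2.87,-2.65,0,0,0,0],[8.54,-2.87,-2.65,0,0,0,0],[8.54,-2.87,-2.65,0,0,0,0],[8.54,-2.87,-2.65,0,0,0,0],[8.54,-2.87,-2.65,0,0,0,0],[8.54,0,0,0,0,0,0.12],[8.54,0,0,0,0,0,0.12],[8.54,0,0,0,0,0,0.12],[8.54,0,0,0,0,0,0.12],[8.54,0,0,0,0,0,0.12],[8.54,0,0,0,0,0,0.12]]])

```text
clock: 2.1
position: [0.53, -0.0866, 0.2307]
eef_rot: [-180.0, -0.0, 113.1]
ft_force: [0.0, 1.6, -0.7]
gripper_width: 1.002
gripper_force: 0.0
```

Call:
apply_moves(targets=[[[8.54,0,0,0,0,0,0.12],[8.54,0,0,0,0,0,0.12],[8.54,0,0,0,0,0,0.12],[8.54,0,0,0,0,0,0.12],[8.54,0,0,0,0,0,0.12],[8.54,0,0,0,0,0,0.12],[8.54,0,0,0,0,0,0.12],[8.54,0,0,0,0,0,0.12],[8.54,0,0,0,0,0,0.12],[8.54,0,0,0,0,0,0.12],[8.54,0,0,0,0,0,0.12],[8.54,0,0,0,0,0,0.12]]])

```text
clock: 3.1
position: [0.53, -0.0865, 0.2308]
eef_rot: [-180.0, 0.0, 30.6]
ft_force: [-0.2, 0.3, -0.4]
gripper_width: 1.006
gripper_force: 0.0
```

Call:
apply_moves(targets=[[[8.54,0,0,0,0,0,0.12],[8.54,0,0,0,0,0,0.12],[8.54,0,0,0,0,0,0.12],[8.54,0,0,0,0,0,0.12],[8.54,0,0,0,0,0,0.12],[8.54,0,0,0,0,0,0.12],[8.54,0,0,0,0,0,0.12],[8.54,0,0,0,0,0,0.12],[8.54,0,0,0,0,0,0.12],[8.54,0,0,0,0,0,0.12],[8.54,0,0,0,0,0,0.12],[8.54,0,0,0,0,0,0.12]]])

```text
clock: 4.1
position: [0.53, -0.0865, 0.2308]
eef_rot: [180.0, 0.0, -51.9]
ft_force: [0.7, 1.1, -0.3]
gripper_width: 0.998
gripper_force: 0.0
```

```bash
cat > look.py <<'E'
from h import *
import sys
ci=camera_info("wrist"); s=read_state(); im=capture("wrist"); cv2.imwrite(f"pics/{sys.argv[1]}.png",im[:,:,::-1])
z=float(sys.argv[2])
print("t",s["clock"],"q",s["q"].round(1),"pos",s["position"].round(4),"rot",s["eef_rot"].round(2),"F",s["ft_force"].round(1),"w",s["gripper_width"]*8.5)
for k in blobs(mask(im,-8,4,150,90))[:2]:
    P=ray(ci,k[:,0,:],z); (x,y),r=cv2.minEnclosingCircle(P[:,:2].astype(np.float32))
    d=R.from_euler("xyz",s["eef_rot"],degrees=True).inv().apply([x-s["position"][0],y-s["position"][1],0])
    print(cv2.boundingRect(k),"lid",round(x,4),round(y,4),round(r,4),"tool cm",(d*100).round(2))
E
python3 look.py w1 .1405
```

```text
t 4.1 q [-17.7   0.6 100.6  -0.   78.8 124.2] pos [ 0.53   -0.0865  0.2308] rot [ 1.7997e+02  5.0000e-02 -5.1860e+01] F [ 0.7  1.1 -0.3] w 8.486652281790933
(219, 155, 79, 77) lid 0.5317 -0.0875 0.0311 tool cm [ 0.19 -0.07 -0.  ]
```

The wrist measurement gives the lid at (0.5317, -0.0875) with a 31 mm radius. That fits the given size and the other two views.

Call:
apply_moves(targets=[[[8.54,0.15,-0.05,0,0,0,0],[8.54,0,0,0,0,0,0.12],[8.54,0,0,0,0,0,0.12],[8.54,0,0,0,0,0,0.12],[8.54,0,0,2.5,0,0,0],[8.54,0,0,2.5,0,0,0],[8.54,0,0,2.5,0,0,0],[8.54,0,0,2.5,0,0,0],[8.54,0,0,1.5,0,0,0],[8.54,0,0,1.0,0,0,0],[8.54,0,0,0,0,0,0]]])

```text
clock: 5.07
position: [0.5299, -0.0869, 0.1036]
eef_rot: [179.8, 0.2, -72.0]
ft_force: [-0.9, -0.5, 0.7]
gripper_width: 0.999
gripper_force: 0.0
```

Call:
apply_moves(targets=[[[5.0,0,0,0,0,0,0],[5.0,0,0,0,0,0,0],[5.0,0,0,0,0,0,0],[5.0,0,0,0,0,0,0],[5.0,0,0,0,0,0,0],[5.0,0,0,0,0,0,0]]])

```text
clock: 5.57
position: [0.5324, -0.088, 0.1081]
eef_rot: [-179.9, -0.1, -72.1]
ft_force: [-4.1, -0.4, 6.1]
gripper_width: 0.716
gripper_force: 65.3
```

```bash
python3 look.py w2 .1405
```

```text
t 5.5667 q [-17.7   8.  106.7  -0.   65.2 144.4] pos [ 0.5324 -0.088   0.1081] rot [-1.7993e+02 -9.0000e-02 -7.2120e+01] F [-4.1 -0.4  6.1] w 6.086316809636373
(184, 229, 148, 130) lid 0.5323 -0.0884 0.0311 tool cm [0.04 0.02 0.  ]
```

View pics/w2.png

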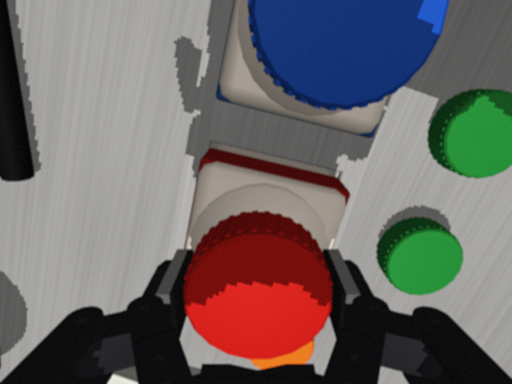

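The lid is gripped: opening 61 mm, force 65 N, and centred in the fingers at about (260,285). Next I turn it counterclockwise and follow the thread's rise.

Call:
apply_moves(targets=[[[5.0,0,0,-0.005,0,0,-0.05],[5.0,0,0,-0.005,0,0,-0.05],[5.0,0,0,-0.01,0,0,-0.08],[5.0,0,0,-0.01,0,0,-0.08],[5.0,0,0,-0.01,0,0,-0.08],[5.0,0,0,-0.01,0,0,-0.08],[5.0,0,0,-0.01,0,0,-0.08],[5.0,0,0,-0.01,0,0,-0.08],[5.0,0,0,-0.01,0,0,-0.08],[5.0,0,0,-0.01,0,0,-0.08]]])

```text
clock: 6.45
position: [0.5326, -0.0875, 0.1082]
eef_rot: [-179.9, -0.1, -29.5]
ft_force: [-0.7, -0.5, 0.0]
gripper_width: 0.719
gripper_force: 64.9
```

```bash
python3 -c "
from rig import *
s=read_state();print(s['ft_force'],s['wrist_torque'],s['q'])"
```

```text
[-0.72258791 -0.49165926  0.01046585] [ 0.09067454  0.02045995 -0.17771851] [-1.77260829e+01  8.02966906e+00  1.06677563e+02  3.96127229e-02
  6.51628754e+01  1.01791685e+02]
```

Call:
apply_moves(targets=[[[5.0,0,0,-0.011,0,0,-0.1],[5.0,0,0,-0.011,0,0,-0.1],[5.0,0,0,-0.011,0,0,-0.1],[5.0,0,0,-0.011,0,0,-0.1],[5.0,0,0,-0.011,0,0,-0.1],[5.0,0,0,-0.011,0,0,-0.1],[5.0,0,0,-0.011,0,0,-0.1],[5.0,0,0,-0.011,0,0,-0.1],[5.0,0,0,-0.011,0,0,-0.1],[5.0,0,0,-0.011,0,0,-0.1],[5.0,0,0,-0.011,0,0,-0.1],[5.0,0,0,-0.011,0,0,-0.1]]])

```text
clock: 7.45
position: [0.5322, -0.0875, 0.1092]
eef_rot: [179.9, -0.1, 39.3]
ft_force: [0.1, -0.1, 0.1]
gripper_width: 0.716
gripper_force: 65.0
```

```bash
python3 -c "
from rig import *
s=read_state();print(s['ft_force'],s['wrist_torque'],s['q'])
import cv2;cv2.imwrite('pics/w3.png',capture('wrist')[:,:,::-1])"
```

```text
[ 0.11417478 -0.07019942  0.11775472] [-0.00956247  0.08509783 -0.03520613] [-1.77231991e+01  7.94664151e+00  1.06654844e+02  1.36374992e-02
  6.53147293e+01  3.29612630e+01]
```

View pics/w3.png

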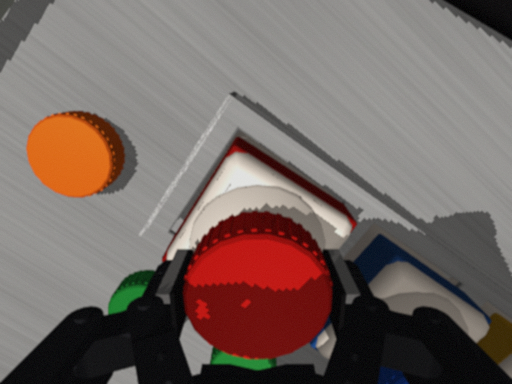

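The jar sits square in its cut-out, with the lid centred at (258,285), and the torque has dropped to about 0. The lid is turning freely, so I keep turning.

Call:
apply_moves(targets=[[[5.0,0,0,-0.011,0,0,-0.1],[5.0,0,0,-0.011,0,0,-0.1],[5.0,0,0,-0.011,0,0,-0.1],[5.0,0,0,-0.011,0,0,-0.1],[5.0,0,0,-0.011,0,0,-0.1],[5.0,0,0,-0.011,0,0,-0.1],[5.0,0,0,-0.011,0,0,-0.1],[5.0,0,0,-0.011,0,0,-0.1],[5.0,0,0,-0.011,0,0,-0.1],[5.0,0,0,-0.011,0,0,-0.1],[5.0,0,0,-0.011,0,0,-0.1],[5.0,0,0,-0.011,0,0,-0.1]]])

```text
clock: 8.5
position: [0.5315, -0.0871, 0.1101]
eef_rot: [-180.0, -0.0, 107.9]
ft_force: [-2.0, 0.8, -1.1]
gripper_width: 0.718
gripper_force: 65.1
```

Call:
apply_moves(targets=[[[5.0,0,0,-0.011,0,0,-0.1],[5.0,0,0,-0.011,0,0,-0.1],[5.0,0,0,-0.011,0,0,-0.1],[5.0,0,0,-0.011,0,0,-0.1],[5.0,0,0,-0.011,0,0,-0.1],[5.0,0,0,-0.011,0,0,-0.1],[5.0,0,0,-0.011,0,0,-0.1],[5.0,0,0,-0.011,0,0,-0.1],[5.0,0,0,-0.011,0,0,-0.1],[5.0,0,0,-0.011,0,0,-0.1],[5.0,0,0,-0.011,0,0,-0.1],[5.0,0,0,-0.011,0,0,-0.1]]])

```text
clock: 9.5
position: [0.5316, -0.0877, 0.1115]
eef_rot: [-180.0, 0.0, 176.7]
ft_force: [-2.3, 0.1, -0.2]
gripper_width: 0.712
gripper_force: 65.1
```

Call:
apply_moves(targets=[[[5.0,0,0,-0.011,0,0,-0.1],[5.0,0,0,-0.011,0,0,-0.1],[5.0,0,0,-0.011,0,0,-0.1],[5.0,0,0,-0.011,0,0,-0.1],[5.0,0,0,-0.011,0,0,-0.1],[5.0,0,0,-0.011,0,0,-0.1],[5.0,0,0,-0.011,0,0,-0.1],[5.0,0,0,0,0,0,0],[5.0,0,0,0,0,0,0]]])

```text
clock: 10.25
position: [0.5316, -0.0876, 0.1122]
eef_rot: [-180.0, -0.0, -143.6]
ft_force: [-2.8, -1.2, -0.1]
gripper_width: 0.718
gripper_force: 65.1
```

```bash
python3 -c "
from rig import *
s=read_state();print(s['ft_force'],s['wrist_torque'],s['q'])"
```

```text
[-2.84032651 -1.19204993 -0.06670558] [-0.20430208  0.38734199  0.05836672] [-1.77344151e+01  7.71186597e+00  1.06554738e+02 -2.39411054e-02
  6.57220518e+01 -1.44109588e+02]
```

Turned about 5 rad so far. I test-lift by 4 mm and read the force.

Call:
apply_moves(targets=[[[5.0,0,0,-0.1,0,0,0],[5.0,0,0,-0.1,0,0,0],[5.0,0,0,-0.1,0,0,0],[5.0,0,0,-0.1,0,0,0],[5.0,0,0,0,0,0,0],[5.0,0,0,0,0,0,0]]])

```text
clock: 10.75
position: [0.5313, -0.0871, 0.1154]
eef_rot: [179.9, -0.0, -143.4]
ft_force: [-0.6, 1.4, -6.9]
gripper_width: 0.716
gripper_force: 66.6
```

Not free: 7 N is the jar's weight. I lower it again, regrip and turn some more.

Call:
apply_moves(targets=[[[5.0,0,0,0.1,0,0,0],[5.0,0,0,0.1,0,0,0],[5.0,0,0,0.1,0,0,0],[5.0,0,0,0.1,0,0,0],[5.0,0,0,0,0,0,0],[7.8,0,0,0,0,0,0],[7.8,0,0,0,0,0,0],[7.8,0,0,0,0,0,0],[7.8,0,0,0,0,0,0]]])

```text
clock: 11.5
position: [0.532, -0.0873, 0.1121]
eef_rot: [-180.0, 0.0, -143.4]
ft_force: [-0.7, -0.9, 0.2]
gripper_width: 0.912
gripper_force: 0.0
```

Call:
apply_moves(targets=[[[7.8,0,0,0,0,0,0.12],[7.8,0,0,0,0,0,0.12],[7.8,0,0,0,0,0,0.12],[7.8,0,0,0,0,0,0.12],[7.8,0,0,0,0,0,0.12],[7.8,0,0,0,0,0,0.12],[7.8,0,0,0,0,0,0.12],[7.8,0,0,0,0,0,0.12],[7.8,0,0,0,0,0,0.12],[7.8,0,0,0,0,0,0.12],[7.8,0,0,0,0,0,0.12],[7.8,0,0,0,0,0,0.12]]])

```text
clock: 12.5
position: [0.5319, -0.0873, 0.112]
eef_rot: [180.0, 0.0, 133.8]
ft_force: [-0.2, 0.3, -0.2]
gripper_width: 0.915
gripper_force: 0.0
```

Call:
apply_moves(targets=[[[7.8,0,0,0,0,0,0.12],[7.8,0,0,0,0,0,0.12],[7.8,0,0,0,0,0,0.12],[7.8,0,0,0,0,0,0.12],[7.8,0,0,0,0,0,0.12],[7.8,0,0,0,0,0,0.12],[7.8,0,0,0,0,0,0.12],[7.8,0,0,0,0,0,0.12],[7.8,0,0,0,0,0,0.12],[7.8,0,0,0,0,0,0]]])

```text
clock: 13.33
position: [0.5318, -0.0873, 0.112]
eef_rot: [180.0, -0.0, 72.0]
ft_force: [0.7, 0.1, -1.2]
gripper_width: 0.911
gripper_force: 0.0
```

```bash
python3 look.py w4 .147
```

```text
t 13.3333 q [-17.7   7.7 106.5   0.   65.7   0.3] pos [ 0.5318 -0.0873  0.112 ] rot [ 1.7998e+02 -1.0000e-02  7.2000e+01] F [ 0.7  0.1 -1.2] w 7.7444946300260495
(184, 228, 149, 130) lid 0.5327 -0.0823 0.0301 tool cm [ 0.5  -0.08  0.  ]
```

View pics/w4.png

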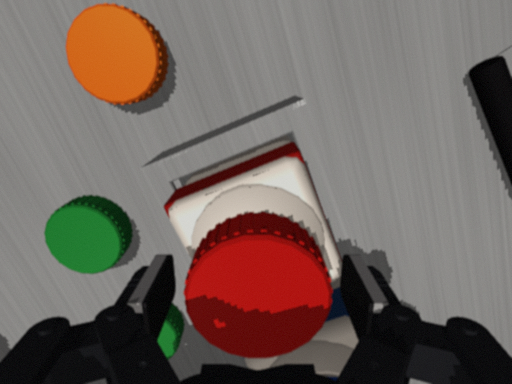

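The lid is at the same pixel place, (258,290), as when it was gripped, and the jar is upright in its slot. I grip and turn another 1.3 rad.

Call:
apply_moves(targets=[[[5.0,0,0,0,0,0,0],[5.0,0,0,0,0,0,0],[5.0,0,0,0,0,0,0],[5.0,0,0,0,0,0,0],[5.0,0,0,0,0,0,0],[5.0,0,0,0,0,0,0]]])

```text
clock: 13.88
position: [0.532, -0.0874, 0.1123]
eef_rot: [180.0, -0.0, 72.3]
ft_force: [0.2, 1.0, 3.3]
gripper_width: 0.716
gripper_force: 64.3
```

Call:
apply_moves(targets=[[[5.0,0,0,-0.011,0,0,-0.1],[5.0,0,0,-0.011,0,0,-0.1],[5.0,0,0,-0.011,0,0,-0.1],[5.0,0,0,-0.011,0,0,-0.1],[5.0,0,0,-0.011,0,0,-0.1],[5.0,0,0,-0.011,0,0,-0.1],[5.0,0,0,-0.011,0,0,-0.1],[5.0,0,0,-0.011,0,0,-0.1],[5.0,0,0,-0.011,0,0,-0.12],[5.0,0,0,-0.011,0,0,-0.12],[5.0,0,0,-0.011,0,0,-0.12],[5.0,0,0,-0.011,0,0,-0.12]]])

```text
clock: 14.88
position: [0.5311, -0.0876, 0.1135]
eef_rot: [-179.9, -0.1, 145.9]
ft_force: [-4.1, -0.1, 6.1]
gripper_width: 0.713
gripper_force: 64.5
```

Call:
apply_moves(targets=[[[5.0,0,0,-0.1,0,0,0],[5.0,0,0,-0.1,0,0,0],[5.0,0,0,-0.1,0,0,0],[5.0,0,0,-0.1,0,0,0],[5.0,0,0,0,0,0,0],[5.0,0,0,0,0,0,0]]])

```text
clock: 15.38
position: [0.5314, -0.0876, 0.1171]
eef_rot: [-180.0, -0.0, 145.5]
ft_force: [-1.6, -1.8, -1.1]
gripper_width: 0.715
gripper_force: 65.2
```

Call:
apply_moves(targets=[[[5.0,0,0,-0.1,0,0,0],[5.0,0,0,-0.1,0,0,0],[5.0,0,0,-0.1,0,0,0],[5.0,0,0,0,0,0,0],[5.0,0,0,0,0,0,0]]])

```text
clock: 15.8
position: [0.5322, -0.0872, 0.1207]
eef_rot: [180.0, 0.0, 145.6]
ft_force: [-0.0, 0.4, -0.9]
gripper_width: 0.712
gripper_force: 65.3
```

```bash
python3 look.py w5 .147
```

```text
t 15.8 q [-17.7   7.1 106.2   0.   66.6 -73.3] pos [ 0.5322 -0.0872  0.1207] rot [1.7995e+02 4.0000e-02 1.4558e+02] F [-0.   0.4 -0.9] w 6.049762376801694
(185, 227, 145, 129) lid 0.5337 -0.0868 0.0323 tool cm [-0.11  0.12  0.  ]
```

Free: only the lid's weight is felt. I lift straight up.

Call:
apply_moves(targets=[[[5.0,0,0,-0.3,0,0,0],[5.0,0,0,-0.5,0,0,0],[5.0,0,0,-1.0,0,0,0],[5.0,0,0,-1.0,0,0,0],[5.0,0,0,-1.2,0,0,0],[5.0,0,0,-1.5,0,0,0],[5.0,0,0,-1.5,0,0,0],[5.0,0,0,-1.5,0,0,0],[5.0,0,0,-1.5,0,0,0],[5.0,0,0,0,0,0,0],[5.0,0,0,0,0,0,0]]])

```text
clock: 16.77
position: [0.5326, -0.0877, 0.2221]
eef_rot: [179.9, 0.2, 145.6]
ft_force: [-0.0, -0.6, -2.5]
gripper_width: 0.717
gripper_force: 65.3
```

Run:
```python
from h import *
s=read_state(); r=R.from_euler("xyz",s["eef_rot"],degrees=True)
for n in("top","scene"):
    im=capture(n); cv2.imwrite(f"pics/{n}1.png",im[:,:,::-1])
a=cv2.imread("pics/scene1.png")[130:290,100:400]; cv2.imwrite("pics/s1c.png",cv2.resize(a,(750,400)))
ci=camera_info("top"); im=cv2.imread("pics/top0.png"); g=cv2.cvtColor(im,cv2.COLOR_BGR2GRAY); m=(g>150).astype(np.uint8)*255; m[:140]=0;m[270:]=0;m[:,:110]=0;m[:,230:]=0
box=cv2.boxPoints(cv2.minAreaRect(blobs(m)[0])); 
c=ray(ci,box,.026).mean(0); print("pan",c,"d tool cm",100*r.inv().apply([c[0]-s["position"][0],c[1]-s["position"][1],0]),s["position"],s["eef_rot"],s["ft_force"])
ci=camera_info("scene"); g=cv2.cvtColor(cv2.imread("pics/scene0.png"),cv2.COLOR_BGR2GRAY); m=(g>160).astype(np.uint8)*255; m[:175]=0;m[262:]=0;m[:,:280]=0;m[:,365:]=0
k=cv2.convexHull(blobs(m)[0]); q=cv2.approxPolyDP(k,8,True)[:,0]; P=ray(ci,q,.026); print(q.tolist(),P.round(3).tolist(),P.mean(0))
```

```text
pan [0.54284564 0.20635118 0.026     ] d tool cm [15.78121473 24.83656621 -0.02883908] [ 0.53262034 -0.08773334  0.22212338] [179.94203612   0.19592714 145.57646107] [-0.03102668 -0.5597304  -2.52201413]
[[303, 187], [350, 197], [341, 253], [289, 242]] [[0.445, 0.147, 0.026], [0.465, 0.285, 0.026], [0.666, 0.26, 0.026], [0.65, 0.121, 0.026]] [0.55637361 0.20309408 0.026     ]
```

View pics/s1c.png

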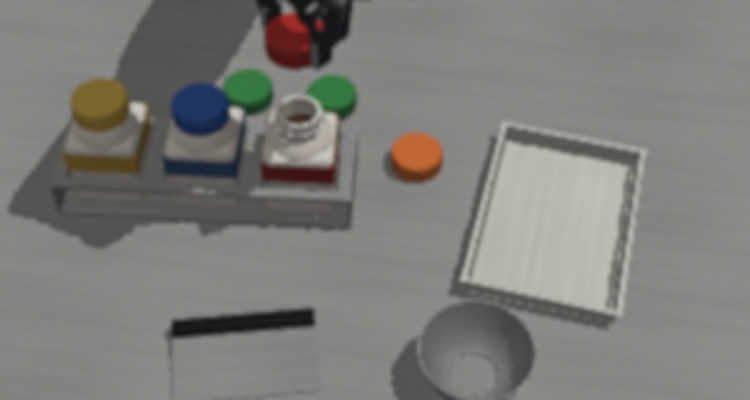

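The jar is open and upright in the rack, and the red lid hangs in the gripper at about (295,40) in the crop. The neighbours haven't moved. Pan centre is about (0.548, 0.205), so I carry the lid there.

Call:
apply_moves(targets=[[[5.0,0.8,1.3,0,0,0,0],[5.0,1.7,2.78,0,0,0,0],[5.0,1.7,2.78,0,0,0,0],[5.0,1.7,2.78,0,0,0,0],[5.0,1.7,2.78,0,0,0,0],[5.0,1.7,2.78,0,0,0,0],[5.0,1.7,2.78,0,0,0,0],[5.0,1.7,2.78,0,0,0,0],[5.0,1.7,2.78,0,0,0,0],[5.0,0.9,1.46,0,0,0,0],[5.0,0,0,0,0,0,0]]])

```text
clock: 17.78
position: [0.5456, 0.2087, 0.2186]
eef_rot: [-180.0, -0.1, 145.8]
ft_force: [-0.2, -0.4, -0.7]
gripper_width: 0.717
gripper_force: 65.3
```

Call:
apply_moves(targets=[[[5.0,0,0,1.5,0,0,0],[5.0,0,0,2.5,0,0,0],[5.0,0,0,2.5,0,0,0],[5.0,0,0,2.5,0,0,0],[5.0,0,0,2.5,0,0,0],[5.0,0,0,2.5,0,0,0],[5.0,0,0,2.5,0,0,0],[5.0,0,0,1.5,0,0,0],[5.0,0,0,0.7,0,0,0],[5.0,0,0,0,0,0,0],[5.0,0,0,0,0,0,0]]])

```text
clock: 18.7
position: [0.5467, 0.2048, 0.0331]
eef_rot: [-180.0, -0.0, 145.6]
ft_force: [0.3, -0.4, -0.3]
gripper_width: 0.715
gripper_force: 65.3
```

```bash
python3 look.py w6 .05; python3 -c "
from rig import *
import cv2
a=capture('scene')[150:290,250:400,::-1];cv2.imwrite('pics/s2c.png',cv2.resize(a,(600,560),interpolation=cv2.INTER_CUBIC))"
```

```text
t 18.7 q [ 12.8  19.8 101.8  -0.   58.5 -42.7] pos [0.5467 0.2048 0.0331] rot [-1.7996e+02 -3.0000e-02  1.4556e+02] F [ 0.3 -0.4 -0.3] w 6.079179264025678
(185, 234, 143, 71) lid 0.5475 0.2041 0.0324 tool cm [-0.11 -0.01 -0.  ]
(312, 307, 10, 22) lid 0.5792 0.2164 0.0061 tool cm [-2.03  2.8  -0.  ]
```

View pics/s2c.png

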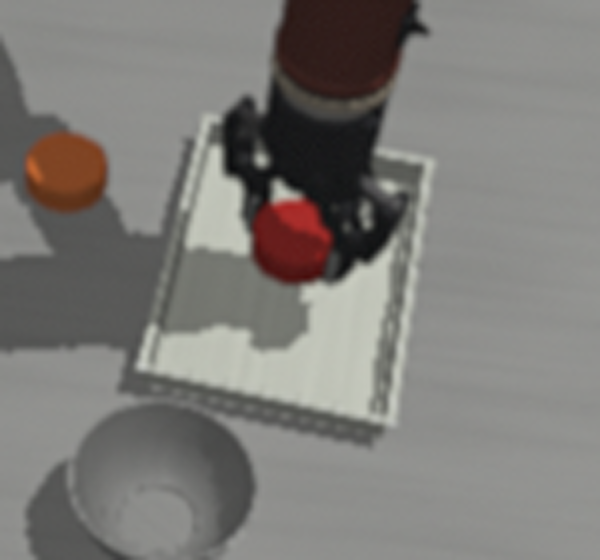

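The lid hangs over the middle of the pan at about (293,240) in the crop, and everything else is clear. I lower it and feel for contact.

Call:
apply_moves(targets=[[[5.0,0,0,0.8,0,0,0],[5.0,0,0,0.8,0,0,0],[5.0,0,0,0.8,0,0,0],[5.0,0,0,0.4,0,0,0],[5.0,0,0,0.2,0,0,0],[5.0,0,0,0,0,0,0],[5.0,0,0,0,0,0,0]]])

```text
clock: 19.38
position: [0.5467, 0.2053, 0.0031]
eef_rot: [-180.0, -0.0, 145.6]
ft_force: [-0.0, -0.6, 0.1]
gripper_width: 0.712
gripper_force: 65.4
```

Call:
apply_moves(targets=[[[5.0,0,0,0.1,0,0,0],[5.0,0,0,0.1,0,0,0],[5.0,0,0,0,0,0,0]]])

```text
clock: 19.63
position: [0.5469, 0.2053, 0.0013]
eef_rot: [180.0, 0.0, 145.6]
ft_force: [-0.2, 0.3, -0.5]
gripper_width: 0.713
gripper_force: 65.4
```

Call:
apply_moves(targets=[[[5.0,0,0,0.1,0,0,0],[5.0,0,0,0.1,0,0,0],[5.0,0,0,0,0,0,0]]])

```text
clock: 19.88
position: [0.5467, 0.2053, -0.0009]
eef_rot: [-180.0, -0.0, 145.6]
ft_force: [0.2, 0.8, -0.6]
gripper_width: 0.716
gripper_force: 65.4
```

Call:
apply_moves(targets=[[[5.0,0,0,0.1,0,0,0],[5.0,0,0,0.1,0,0,0],[5.0,0,0,0,0,0,0]]])

```text
clock: 20.13
position: [0.5466, 0.2052, -0.003]
eef_rot: [-180.0, -0.0, 145.6]
ft_force: [0.9, 0.6, -1.3]
gripper_width: 0.715
gripper_force: 65.4
```

Call:
apply_moves(targets=[[[5.0,0,0,0.1,0,0,0],[5.0,0,0,0,0,0,0]]])

```text
clock: 20.3
position: [0.5468, 0.2053, -0.0031]
eef_rot: [-180.0, -0.0, 145.6]
ft_force: [-3.6, -0.5, 5.1]
gripper_width: 0.715
gripper_force: 69.1
```

Call:
apply_moves(targets=[[[5.0,0,0,0.1,0,0,0],[5.0,0,0,0,0,0,0]]])

```text
clock: 20.47
position: [0.5468, 0.2053, -0.0032]
eef_rot: [-180.0, -0.0, 145.6]
ft_force: [-7.0, -2.5, 12.3]
gripper_width: 0.713
gripper_force: 73.5
```

Call:
apply_moves(targets=[[[5.0,0,0,-0.1,0,0,0],[5.0,0,0,0,0,0,0],[6.0,0,0,0,0,0,0],[6.1,0,0,0,0,0,0],[6.2,0,0,0,0,0,0],[6.3,0,0,0,0,0,0],[6.4,0,0,0,0,0,0],[6.6,0,0,0,0,0,0]]])

```text
clock: 21.13
position: [0.5465, 0.2052, -0.0042]
eef_rot: [-180.0, -0.0, 145.6]
ft_force: [0.3, -0.7, -1.0]
gripper_width: 0.769
gripper_force: 0.0
```

```bash
python3 look.py w7 .026
```

```text
t 21.1333 q [ 12.8  23.2 102.1   0.   54.7 -42.7] pos [ 0.5465  0.2052 -0.0042] rot [-1.7998e+02 -2.0000e-02  1.4557e+02] F [ 0.3 -0.7 -1. ] w 6.537112838736378
(186, 234, 144, 73) lid 0.5407 0.2102 0.029 tool cm [0.76 0.08 0.  ]
(312, 308, 12, 22) lid 0.5694 0.2215 0.0058 tool cm [-0.97  2.64 -0.  ]
```

View pics/w7.png

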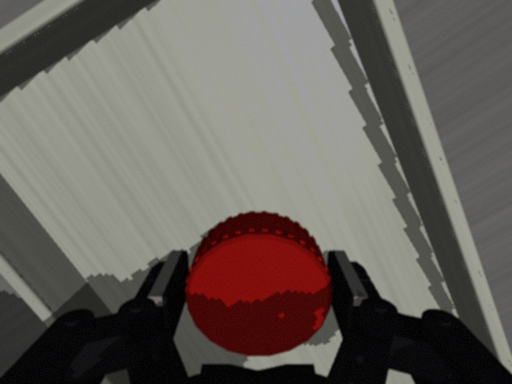

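The lid lies flat on the pan floor, centred between the fingers at (258,290). To make sure the "fingers on it" step counts, I raise 3 mm, grip it again briefly where it lies, then release and retreat.

Call:
apply_moves(targets=[[[6.6,0,0,-0.3,0,0,0],[6.6,0,0,0,0,0,0],[6.0,0,0,0,0,0,0],[6.0,0,0,0,0,0,0],[6.0,0,0,0,0,0,0],[6.0,0,0,0,0,0,0]]])

```text
clock: 21.68
position: [0.5473, 0.2054, 0.0002]
eef_rot: [180.0, 0.0, 145.6]
ft_force: [-1.9, -1.1, 5.9]
gripper_width: 0.718
gripper_force: 57.3
```

Call:
apply_moves(targets=[[[6.3,0,0,0,0,0,0],[6.6,0,0,0,0,0,0],[7.5,0,0,0,0,0,0],[8.0,0,0,0,0,0,0],[8.0,0,0,0,0,0,0],[8.0,0,0,-0.5,0,0,0],[8.0,0,0,-1.0,0,0,0],[8.0,0,0,-2.5,0,0,0],[8.0,0,0,-2.5,0,0,0],[8.0,0,0,-2.5,0,0,0],[8.0,0,0,-2.5,0,0,0],[8.0,0,0,0,0,0,0]]])

```text
clock: 22.68
position: [0.5509, 0.2063, 0.1216]
eef_rot: [179.5, 0.4, 145.6]
ft_force: [0.9, 0.3, 0.5]
gripper_width: 0.943
gripper_force: 0.0
```

```bash
python3 look.py w8 .026
python3 - <<'E'
from rig import *
import cv2
a=capture('scene')[130:300,110:400,::-1];cv2.imwrite('pics/s3c.png',cv2.resize(a,(780,457),interpolation=cv2.INTER_CUBIC))
E
```

```text
t 22.6833 q [ 12.9  13.   99.3   0.   67.  -42.7] pos [0.5509 0.2063 0.1216] rot [179.54   0.42 145.58] F [0.9 0.3 0.5] w 8.014797806609609
(214, 153, 78, 75) lid 0.547 0.2065 0.0307 tool cm [ 0.33 -0.2  -0.  ]
```

View pics/s3c.png

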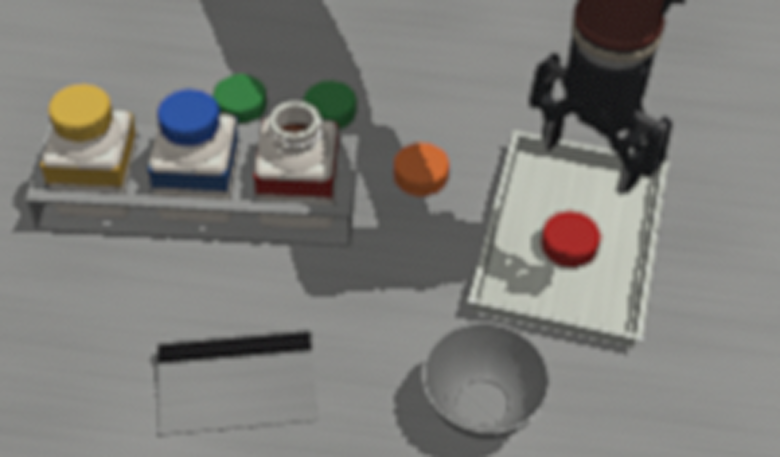

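The lid lies flat, top up, in the pan at (571,238), measured at (0.547, 0.2065) with a 31 mm radius. The open jar stands upright in the rack at (295,150), the other things haven't moved, and the gripper is clear. I hand in.

```bash
python3 -c "
from rig import *
print(hand_in())"
```

```text
the job is handed in; nothing more can be done
None
```

The job is handed in after about 23 s of robot time: the red lid lies flat, top up, in the middle of the pan, the open jar stands in its place in the rack, and the other jars, scraper and bowl look unmoved; no verdict came back.

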